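# Dry warm-up check of a melting cup with a stem probe

### The job

Gently set the steel cup down in the round pocket of the warmer, without dropping it, then lay the guide lid just as gently flat on the cup. Then take the stem probe out of its wooden rest and lower its stem upright through the hole in the lid, without the stem ever touching the lid or the cup. Finish holding the probe still in the gripper, stem centred in the guide hole and its tip about halfway down inside the cup; do not let go of it. Leave the bowl, the jar and the spatula where they are.

Things in the scene. Friction and masses are not known exactly. Their poses are not given: they have to be found in the camera images.
- warmer: Low round white warmer, fixed, 120 mm diameter, 40 mm high, with a small control box (40 x 60 x 30 mm) on its -x side. In its top is an open round pocket, 68 mm diameter, 26 mm deep (pocket floor 14 mm above the table). Origin: centre of the underside, on the pocket's axis; z up.
- cup: Loose plain steel cup, open at the top, 60 mm outside diameter (foot chamfered to 54 mm), 70 mm high, wall 3 mm, bottom 4 mm thick, about 0.15 kg, standing upright on the table. Origin: centre of the underside; z up through the mouth. Seated in the warmer it stands 44 mm proud.
- lid: Loose aluminium guide lid, about 0.12 kg, standing upright on the table. From below: a locating lip 44 mm diameter, 6 mm high (drops inside the cup's 54 mm mouth); a flat disc 66 mm diameter, 5 mm thick, that rests on the cup's rim; an upright round collar 36 mm diameter, 30 mm high, by which it can be held. One straight 20 mm hole runs through all of it on the axis. Origin: centre of the lip's underside, on the hole's axis; z up. Total height 41 mm.
- guide_mouth (a point): Centre of the guide hole at the top of the lid's collar, 41 mm above the lid's origin.
- rest: Fixed wooden rest, 80 x 80 mm foot, 118 mm high: a 70 x 70 x 10 mm top plate with a 15 mm hole, on two side panels standing along its y faces. The probe hangs upright in the hole by its flange. Origin: centre of the underside.
- probe: Loose stem probe, about 0.09 kg: a straight steel stem 8 mm diameter, 110 mm long, rounded tip; a 30 mm diameter, 5 mm thick flange from 110 to 115 mm above the tip; an upright square wooden handle 24 x 24 mm, from 115 to 175 mm above the tip, sides along the probe's x and y axes. Origin: the very tip of the stem; z up along the stem. It starts in the rest, tip 8 mm above the table.
- bowl: Bystander: small yellow two-eared bowl, 100 mm across, 42 mm high. Origin: centre of the underside.
- jar: Bystander: glass jar with a wooden cap, 68 mm diameter, 100 mm high. Origin: centre of the underside.
- spatula: Bystander: wooden spatula, 240 mm long, lying on the table. Origin near its middle; x along it.
Not all that is in view belongs to the job. There is more than one size of the cup; the one meant has the size given above.

How it is judged:
By the outcome, as a careful person would: the job done as asked, in the order asked, and still so for the second after the job is handed in, while the arm keeps its last pose, push and grip.
It also fails if it takes over 72 s, if anything falls off the work surface, if the arm or the gripper's body presses on something with over 40 N, if the wrist force passes 120 N, or if a joint passes its speed limit or range.

### The arm

A 6-joint arm with a two-finger parallel gripper is mounted at the origin on the work surface. World frame = base frame: x ahead of the robot, y to its left, z up, the work surface at z = 0. Lengths are in m, angles in rad, forces in N, time in s.
With the tool pointing down it reaches from about 0.275 to 0.825 m from the base axis. Payload 4.9 kg.
Tool frame: the origin (TCP) lies midway between the tips of the shut fingers; the grasp point (between the pads) lies 19 mm behind it (bot.grip_depth is the distance from the TCP to the grasp point, in m); y points along the fingers, x is the direction in which the jaws open and shut, and the axes are right-handed (so a half turn about y gives the same grasp; the last joint's range is limited). The gripper opens to 85 mm and grips with 20 to 120 N. Pads are 22 mm wide; open, the fingers measure 114 mm over their backs; the gripper's body (76 mm by 85 mm) begins 54 mm behind the grasp point. The pads swing forward as they close: fully open they stand 13 mm farther back than shut.
Start: joints at [1.007, 0.326, -0.193, 1.052, 0, 1.437], TCP at [0.229, 0.5, 0.231] pointing down, gripper open.
Joint ranges: [-2.65, 2.65], [-0.97, 1.79], [-1.3, 1.35], [-1.93, 2.1], [-1.47, 1.37], [-3.14, 3.14]. Speed limits (rad/s): [2.57, 2.57, 3.14, 3.14, 3.14, 3.14].

### API

Orientations are given as a unit quaternion [w, x, y, z].
In Python, from cell import bot gives the robot as it stands. Calls block until the motion is done:
- bot.move_pose(position, orientation): joint-space move of the TCP to a pose.
- bot.move_linear(position, speed=0.15, rotation=None, until_force=None): straight line of the TCP; rotation=None keeps the orientation; speed is the mean speed in m/s. With until_force (N) it stops when the force on the tool has changed by that much, and returns True; else False.
- bot.goto_joints(angles): joint-space move.
- bot.set_gripper(opening, grasp_force=None): opening from 0.0 (shut) to 1.0 (fully open); grasp_force is the grip in N (None keeps the last); returns when the fingers have stopped.
- bot.wait(seconds).
- bot.solve_ik(position, orientation): joint angles nearest the present ones, or None.
- bot.camera(name): name is "side" or "top" or "wrist"; returns the picture (400x640x3 uint8, red, green, blue); there is no depth.
- bot.calibration(name): a dict with "mtx" (3x3 intrinsics, pixels), "k1" (the pictures are not rectified: a ray, as slopes to the right and down, at radius r is drawn at 1 + k1 r^2 times it, then the intrinsics apply), "extrinsics" (4x4, takes a point from world to camera coordinates); the wrist camera has in their place "hand_eye" (4x4, takes a point from camera to tool coordinates, whose origin is the TCP and whose axes are the tool frame's). Camera axes: x right, y down, z forward; pixel columns grow to the right and rows downward; lengths in m; the calibration is good to about 2 mm. A picture is of the moment at which its call begins: read the wrist's pose just before it. calibration takes no time and is no camera call.
A pose or a line that the arm cannot do raises bot.PlanningError and nothing moves.
- bot.close_job(): hands the job in, once; it reports no verdict.
Trained networks look in the newest picture that a camera, given by its name, has taken for a name from the list of things; names that differ only in an ending like _2 or _b are one class to them, and where a whole thing is asked for, a point or a joint stands for the part that bears it (a point fixed in the world has none). Each returns a list of dicts, best first, with "confidence" (0 to 1); they miss things now and then, are a little off and sometimes report something else, mostly with a low value. They report only what shows in the picture. A call takes as long as a camera call. They do not tell look-alikes from the thing itself.
- bot.search_frame(camera, thing): "bbox" ([left, top, width, height] in pixels, round what is visible of it).
Readings, each from a call of its own:
- bot.read_clock(): time.
- bot.read_joint_positions(): joint angles.
- bot.read_joint_vel(): joint speeds.
- bot.read_joint_efforts(): joint torques, N m.
- bot.read_position(): TCP position.
- bot.read_tool_rot(): TCP orientation.
- bot.read_ft_force(): force on the tool from outside, world axes, zero at the start.
- bot.read_moment(): the same for the moment, N m.
- bot.read_gripper_width(): opening from 0.0 (shut) to 1.0 (fully open).
Only numpy, scipy, OpenCV 4.12 (cv2) and the standard library are available. Lean on these libraries where they do the work, as an engineer would, in place of code of your own. Each camera call takes 0.05 s, during which the arm holds its last target.

## Working session

There is one attempt and no reset: what is moved stays moved. The work goes in short steps, each a Python script; the robot and the scene stay as the last script left them, time stands still between calls to the robot, and variables do not carry over. Pictures are saved under pics/ and viewed, and the job is handed in when it is done.

```bash
ls; mkdir -p pics
python3 - <<'E'
from cell import bot
import cv2,numpy as np
for n in ["side","top","wrist"]:
    im=bot.camera(n); cv2.imwrite(f"pics/a_{n}.png",im[:,:,::-1])
    c=bot.calibration(n); print(n,{k:np.round(v,4).tolist() for k,v in c.items()})
    for t in ["warmer","cup","lid","guide_mouth","rest","probe","bowl","jar","spatula"]:
        print(t,[(d["bbox"],round(d["confidence"],2)) for d in bot.search_frame(n,t)][:4])
print(bot.read_clock(),bot.read_tool_rot(),bot.read_position(),bot.grip_depth)
E
```

```text
pics
side {'mtx': [[393.0772, 0.0, 318.5576], [0.0, 393.0772, 196.9199], [0.0, 0.0, 1.0]], 'k1': 0.0075, 'extrinsics': [[0.8036, -0.5951, -0.0118, -0.4755], [-0.3683, -0.4815, -0.7953, 0.2115], [0.4676, 0.6435, -0.606, 0.945], [0.0, 0.0, 0.0, 1.0]]}
warmer [([235.4, 183.0, 55.6, 33.7], 0.63)]
cup [([220.4, 145.9, 24.4, 30.9], 0.79), ([211.3, 145.8, 12.6, 19.3], 0.61), ([222.5, 170.4, 10.2, 17.9], 0.6), ([331.2, 155.8, 36.0, 46.5], 0.47)]
lid [([338.2, 246.7, 25.9, 22.2], 0.57)]
guide_mouth [([340.8, 246.5, 24.0, 26.1], 0.95)]
rest [([331.3, 159.1, 36.2, 43.4], 0.77)]
probe [([345.8, 138.4, 14.8, 24.1], 0.64), ([278.0, 128.3, 26.7, 24.5], 0.6)]
bowl [([280.6, 127.2, 23.8, 22.9], 0.66)]
jar [([404.1, 199.7, 30.4, 40.6], 0.89)]
spatula [([325.7, 321.5, 113.4, 49.7], 0.63)]
top {'mtx': [[361.952, 0.0, 316.5929], [0.0, 361.952, 199.0444], [0.0, 0.0, 1.0]], 'k1': -0.0562, 'extrinsics': [[0.0077, -0.9998, -0.0155, -0.0523], [-0.9885, -0.0053, -0.1514, 0.553], [0.1513, 0.0165, -0.9884, 1.125], [0.0, 0.0, 0.0, 1.0]]}
warmer [([263.0, 214.4, 39.3, 47.5], 0.95), ([440.3, 217.1, 34.4, 69.0], 0.6
[... 277 characters left out ...]
 0.84)]
probe [([309.2, 143.5, 12.4, 13.9], 0.58)]
bowl [([192.6, 141.7, 38.9, 32.1], 0.61)]
jar [([384.3, 141.1, 24.9, 23.8], 0.74)]
spatula [([444.5, 219.2, 26.1, 67.9], 0.78)]
wrist {'mtx': [[308.2869, 0.0, 316.419], [0.0, 308.2869, 198.1146], [0.0, 0.0, 1.0]], 'k1': -0.0568, 'hand_eye': [[1.0, 0.0006, -0.0013, -0.0016], [0.0014, -0.2932, 0.9561, -0.1422], [0.0002, -0.9561, -0.2932, 0.075], [0.0, 0.0, 0.0, 1.0]]}
warmer [([125.2, 369.9, 44.1, 29.6], 0.63)]
cup [([229.8, 340.1, 32.6, 17.2], 0.62), ([286.1, 309.7, 31.1, 40.2], 0.6)]
lid []
guide_mouth []
rest []
probe []
bowl []
jar []
spatula []
1.5 [ 0.59513518 -0.59512424 -0.38184951  0.38187983] [0.22917654 0.49999416 0.23126041] 0.0187
```

Run:
```python
import cv2
a=cv2.imread("pics/a_top.png")[120:300,150:500]; cv2.imwrite("pics/b_top.png",cv2.resize(a,None,fx=2.25,fy=2.25,interpolation=cv2.INTER_CUBIC))
```

```text
(no output)
```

View pics/b_top.png

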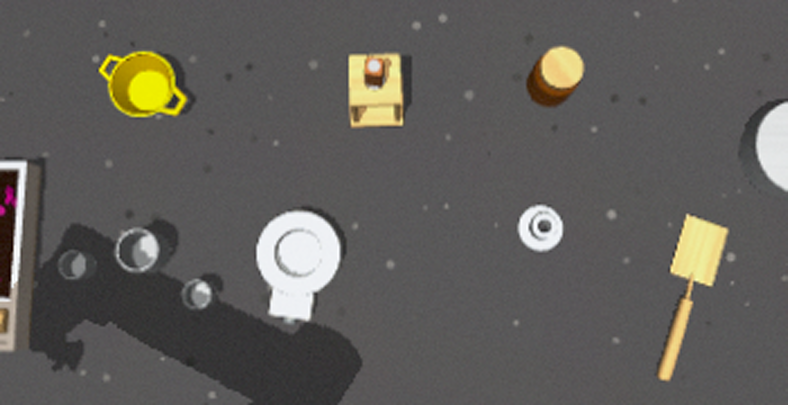

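View pics/a_side.png

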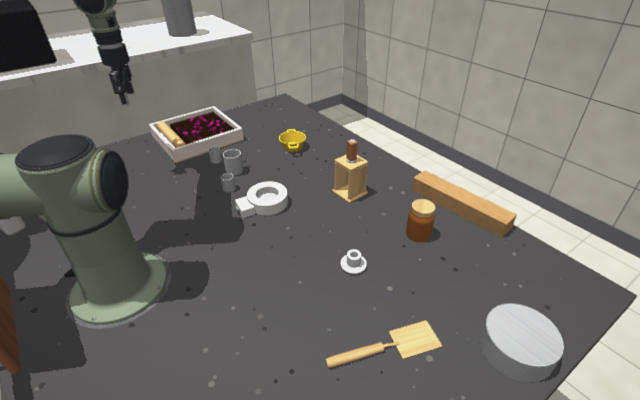

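View pics/a_wrist.png

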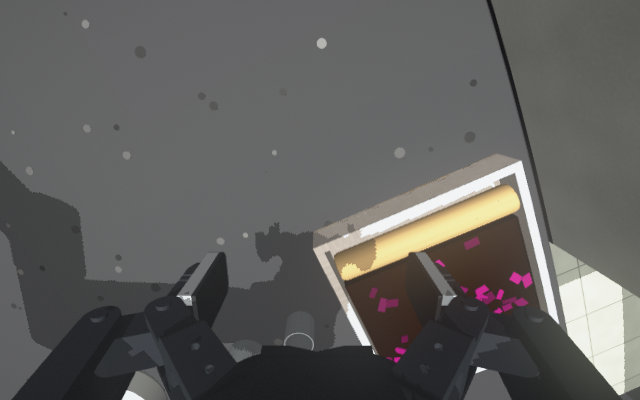

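```bash
cat > h.py <<'E'
from cell import bot
import cv2,numpy as np
from scipy.spatial.transform import Rotation as R
def q2m(q): return R.from_quat([q[1],q[2],q[3],q[0]]).as_matrix()
def m2q(m):
    q=R.from_matrix(m).as_quat(); return [q[3],q[0],q[1],q[2]]
def down(yaw):
    # tool y = down; tool x (jaw dir) at angle yaw in world xy
    x=np.array([np.cos(yaw),np.sin(yaw),0]); y=np.array([0,0,-1.]); z=np.cross(x,y)
    return m2q(np.stack([x,y,z],1))
def ext(name,pos=None,q=None):
    c=bot.calibration(name)
    if name!="wrist": return np.array(c["extrinsics"])
    T=np.eye(4);T[:3,:3]=q2m(q);T[:3,3]=pos
    return np.linalg.inv(T@np.array(c["hand_eye"]))
def proj(name,P,E):
    c=bot.calibration(name);P=np.atleast_2d(P)
    p=P@E[:3,:3].T+E[:3,3]; s=p[:,:2]/p[:,2:]
    s=s*(1+c["k1"]*(s**2).sum(1,keepdims=True)); M=np.array(c["mtx"])
    return s@M[:2,:2].T+M[:2,2]
def ray(name,uv,E):
    c=bot.calibration(name);M=np.array(c["mtx"])
    d=(np.asarray(uv,float)-M[:2,2])/[M[0,0],M[1,1]]; s=d.copy()
    for _ in range(10): s=d/(1+c["k1"]*(s@s))
    Rm=E[:3,:3]; o=-Rm.T@E[:3,3]; v=Rm.T@np.array([s[0],s[1],1]); return o,v
def onz(name,uv,z,E):
    o,v=ray(name,uv,E); return o+v*(z-o[2])/v[2]
def circ(c,r,z,n=72):
    a=np.linspace(0,2*np.pi,n); return np.c_[c[0]+r*np.cos(a),c[1]+r*np.sin(a),np.full(n,z)]
def wshot(fn):
    p=bot.read_position();q=bot.read_tool_rot();im=bot.camera("wrist")
    cv2.imwrite(f"pics/{fn}.png",im[:,:,::-1]); np.savez(f"pics/{fn}.npz",p=p,q=q); return im,ext("wrist",p,q)
E
python3 - <<'E'
from h import *
E=ext("top"); 
z=lambda u,v,h:np.round(onz("top",(150+u/2.25,120+v/2.25),h,E)[:2],3)
print("yaw0",np.degrees(np.arctan2(*q2m(bot.read_tool_rot())[:2,0][::-1])))
print("warmer",z(298,252,.04),z(291,304,.03))
print("rest",z(376,78,.118), "probe top",z(374,66,.183))
print("lid",z(541,226,.03))
print("jar",z(561,68,.1),"bowl",z(145,84,.04))
for u,v in [(137,248),(75,264),(198,293)]: print("cup",z(u,v,.07), z(u+21,v,.07)-z(u-21,v,.07))
print("spat",z(685,300,0))
E
```

```text
yaw0 65.37247778866609
warmer [0.447 0.06 ] [0.373 0.069]
rest [ 0.679 -0.05 ] probe top [ 0.677 -0.049]
lid [ 0.487 -0.287]
jar [ 0.7   -0.307] bowl [0.692 0.292]
cup [0.448 0.281] [ 0.001 -0.059]
cup [0.425 0.368] [ 0.001 -0.06 ]
cup [0.387 0.193] [ 0.001 -0.058]
spat [ 0.382 -0.501]
```

Run:
```python
from h import *
for y in (-10,170):
  print(y,bot.solve_ik([.448,.281,.25],down(np.radians(y))))
t=bot.read_clock()
y=-10
if bot.solve_ik([.448,.281,.25],down(np.radians(-10))) is None: y=170
bot.move_pose([.448,.281,.25],down(np.radians(y)))
print(bot.read_clock()-t)
im,E=wshot("w_cup")
print([(d["bbox"],round(d["confidence"],2)) for d in bot.search_frame("wrist","cup")])
```

```text
-10 [ 0.42057538  0.27498359 -0.21523563  1.0805771   0.          2.16590464]
170 [ 0.42057538  0.27498359 -0.21523563  1.0805771   0.         -0.97568802]
1.1833
[([287.2, 140.1, 58.2, 59.0], 0.9), ([259.9, 64.0, 44.7, 40.0], 0.8), ([264.4, 214.2, 31.5, 42.3], 0.73)]
```

View pics/w_cup.png

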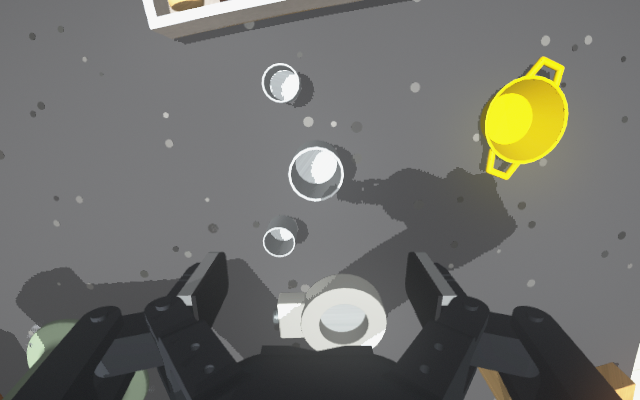

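```bash
cat >> h.py <<'E'
def load(fn):
    d=np.load(f"pics/{fn}.npz"); return cv2.imread(f"pics/{fn}.png"),ext("wrist",d["p"],d["q"])
def fit(img,name,E,curves,c0,span=.012,step=.0005):
    """curves: list of (r,z); returns best centre by mean gradient along circles"""
    g=cv2.GaussianBlur(cv2.cvtColor(img,cv2.COLOR_BGR2GRAY),(0,0),.8).astype(np.float32)
    G=np.minimum(np.hypot(cv2.Sobel(g,cv2.CV_32F,1,0),cv2.Sobel(g,cv2.CV_32F,0,1)),250)
    best=(-1,)
    for dx in np.arange(-span,span+1e-9,step):
        for dy in np.arange(-span,span+1e-9,step):
            s=0
            for r,z in curves:
                p=proj(name,circ((c0[0]+dx,c0[1]+dy),r,z,120),E).astype(np.float32)
                s+=cv2.remap(G,p[None,:,0],p[None,:,1],cv2.INTER_LINEAR).mean()
            if s>best[0]: best=(s,c0[0]+dx,c0[1]+dy)
    return best
def overlay(img,name,E,curves,c,fn,crop,f=4):
    x0,y0,x1,y1=crop; o=cv2.resize(img[y0:y1,x0:x1],None,fx=f,fy=f,interpolation=cv2.INTER_CUBIC)
    for r,z in curves:
        p=(proj(name,circ(c,r,z),E)-[x0,y0]+.5)*f-.5
        cv2.polylines(o,[np.round(p).astype(np.int32)],True,(0,0,255),1)
    cv2.imwrite(f"pics/{fn}.png",o)
E
python3 - <<'E'
from h import *
im,E=load("w_cup")
c0=onz("wrist",(316.5,173.5),.07,E)[:2]; print(c0)
for r in (.027,.028,.029,.030,.031,.032,.033): print(r,fit(im,"wrist",E,[(r,.07)],c0,.006))
b=fit(im,"wrist",E,[(.030,.07),(.027,.07)],c0,.006); print(b)
overlay(im,"wrist",E,[(.03,.07),(.027,.07)],b[1:],"o_cup",(250,50,400,200))
w0=onz("wrist",(343,318),.04,E)[:2]; print(w0)
w=fit(im,"wrist",E,[(.06,.04),(.034,.04)],w0,.01,.001);print(w)
overlay(im,"wrist",E,[(.06,.04),(.034,.04)],w[1:],"o_w",(250,250,450,380))
E
```

```text
[0.4470849  0.28317752]
0.027 (np.float32(191.53471), np.float64(0.44608489602933366), np.float64(0.284677515780549))
0.028 (np.float32(219.05647), np.float64(0.44658489602933366), np.float64(0.284677515780549))
0.029 (np.float32(206.22124), np.float64(0.44708489602933366), np.float64(0.284177515780549))
0.03 (np.float32(238.58638), np.float64(0.44608489602933366), np.float64(0.282677515780549))Traceback (most recent call last):
  File "<stdin>", line 4, in <module>
  File "h.py", line 44, in fit
    p=proj(name,circ((c0[0]+dx,c0[1]+dy),r,z,120),E).astype(np.float32)
      ~~~~^^^^^^^^^^^^^^^^^^^^^^^^^^^^^^^^^^^^^^^^^^
  File "h.py", line 17, in proj
    c=bot.calibration(name);P=np.atleast_2d(P)
ValueError: time passes only in moves, steps and waits
```

```bash
sed -i 's/bot.calibration(/CAL(/g' h.py; sed -i '3a import functools\nCAL=functools.lru_cache(None)(lambda n: bot.calibration(n))' h.py
python3 - <<'E'
from h import *
im,E=load("w_cup")
c0=onz("wrist",(316.5,173.5),.07,E)[:2]; print(c0)
for r in (.029,.030,.031,.032): print(r,fit(im,"wrist",E,[(r,.07)],c0,.006))
b=fit(im,"wrist",E,[(.030,.07),(.027,.07)],c0,.006); print(b)
overlay(im,"wrist",E,[(.03,.07),(.027,.07)],b[1:],"o_cup",(250,50,400,200))
w0=onz("wrist",(343,318),.04,E)[:2]; print(w0)
w=fit(im,"wrist",E,[(.06,.04),(.034,.04)],w0,.01,.001);print(w)
overlay(im,"wrist",E,[(.06,.04),(.034,.04)],w[1:],"o_w",(250,250,450,380))
E
```

```text
[0.4470849  0.28317752]
0.029 (np.float32(206.22124), np.float64(0.44708489602933366), np.float64(0.284177515780549))
0.03 (np.float32(238.58638), np.float64(0.44608489602933366), np.float64(0.282677515780549))
0.031 (np.float32(187.6306), np.float64(0.44608489602933366), np.float64(0.282177515780549))
0.032 (np.float32(114.663864), np.float64(0.44808489602933366), np.float64(0.281177515780549))
(np.float32(422.80505), np.float64(0.44608489602933366), np.float64(0.282677515780549))
[0.44696901 0.07106109]
(np.float32(299.523), np.float64(0.4459690085764794), np.float64(0.06106108615772205))
```

View pics/o_cup.png

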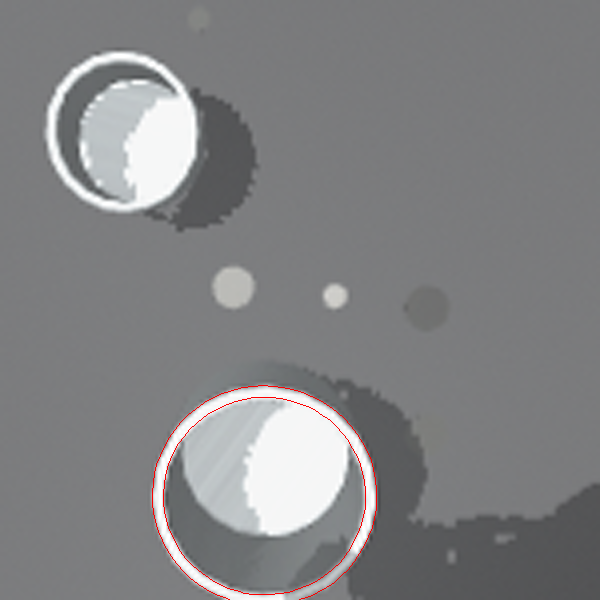

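View pics/o_w.png

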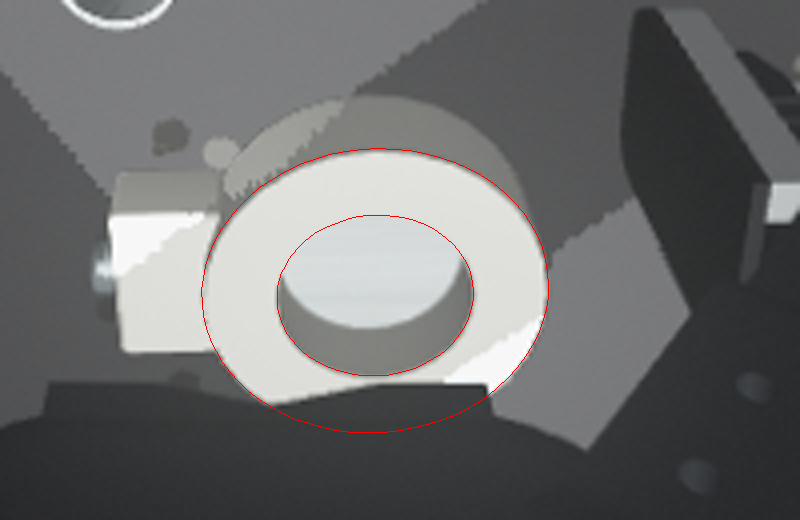

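Run:
```python
from h import *
t=bot.read_clock()
c=[.4461,.2827]
bot.move_linear([*c,.12],speed=.25,rotation=down(np.radians(-10)))
r=bot.move_linear([*c,.030],speed=.12,until_force=8); print("down contact",r)
f0=bot.read_ft_force()
bot.set_gripper(0.0,grasp_force=35)
print("w",bot.read_gripper_width(),bot.read_ft_force()-f0)
bot.move_linear([*c,.06],speed=.06)
bot.move_linear([*c,.14],speed=.2)
print("w",bot.read_gripper_width(),bot.read_ft_force()-f0,bot.read_position(),bot.read_clock())
wshot("w_hold")
cv2.imwrite("pics/s_hold.png",bot.camera("side")[:,:,::-1])
```

```text
down contact False
w 0.7026108911129708 [-0.83797863 -0.72139774  5.59244972]
w 0.7072497086485291 [-0.25866826 -0.96527837 -2.23324282] [0.44569836 0.28251237 0.13931693] 5.9083
```

View pics/w_hold.png

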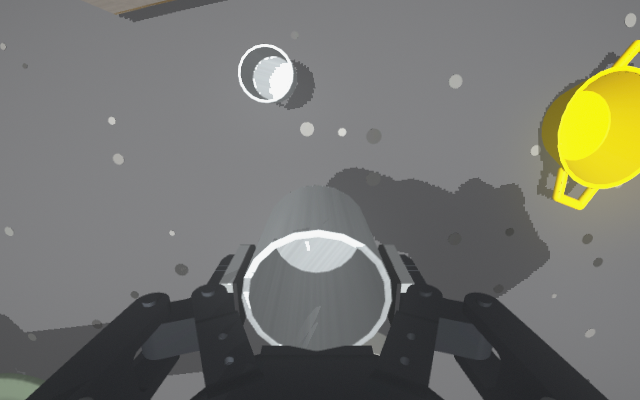

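View pics/s_hold.png

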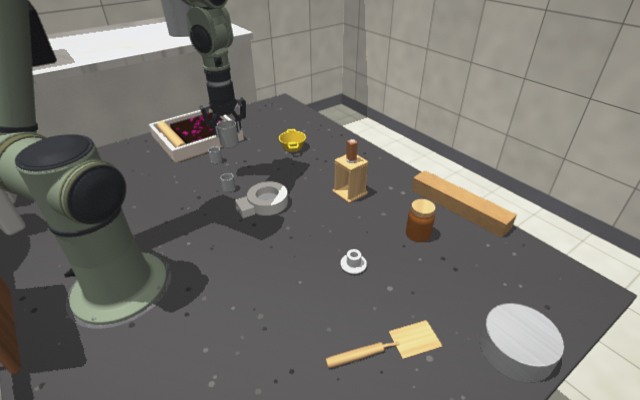

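Run:
```python
from h import *
im,E=load("w_hold"); p=np.load("pics/w_hold.npz")["p"]; print(p)
for z in (.034,.037,.040,.043): 
  b=fit(im,"wrist",E,[(.030,p[2]+z),(.027,p[2]+z)],p[:2],.007);print(z,b[0],np.array(b[1:])-p[:2])
b=fit(im,"wrist",E,[(.030,p[2]+.04),(.027,p[2]+.04)],p[:2],.007)
overlay(im,"wrist",E,[(.03,p[2]+.04),(.027,p[2]+.04)],b[1:],"o_h",(220,200,420,360))
im,E=load("w_cup")
for z in (.038,.04): print(z,fit(im,"wrist",E,[(.06,z),(.034,z)],(.446,.061),.006))
im=cv2.imread("pics/a_top.png");E=ext("top")
print(fit(im,"top",E,[(.06,.04),(.034,.04)],(.446,.061),.006))
```

```text
[0.44569836 0.28251237 0.13931693]
0.034 240.8722 [-0.002  -0.0025]
0.037 357.03284 [-0.0005 -0.001 ]
0.04 236.50839 [-0.0005  0.    ]
0.043 238.4035 [-0.0015  0.0035]
0.038 (np.float32(316.63278), np.float64(0.446), np.float64(0.0585))
0.04 (np.float32(312.96222), np.float64(0.446), np.float64(0.060000000000000005))
(np.float32(339.08096), np.float64(0.447), np.float64(0.0625))
```

View pics/o_h.png

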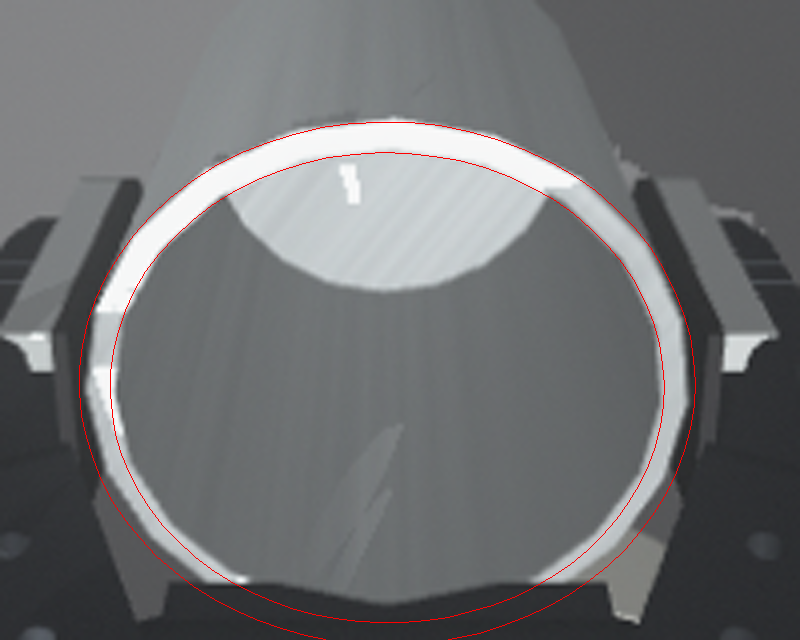

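Run:
```python
from h import *
c=[.4465,.0615]
bot.move_linear([*c,.14],speed=.25)
bot.move_linear([*c,.075],speed=.12)
bot.wait(.2); f0=bot.read_ft_force()
r1=bot.move_linear([*c,.050],speed=.04,until_force=4); p1=bot.read_position()
r=bot.move_linear([*c,.038],speed=.012,until_force=2.5) if not r1 else True
print(r1,r,p1,bot.read_position(),bot.read_ft_force()-f0,bot.read_clock())
```

```text
False True [0.44650459 0.06148744 0.04992972] [0.4466452  0.06146811 0.04516363] [-0.28434612  0.35815226  5.1161024 ] 9.2583
```

Run:
```python
from h import *
bot.set_gripper(0.85); 
bot.set_gripper(1.0); p=bot.read_position()
bot.move_linear([p[0],p[1],.10],speed=.1)
bot.move_linear([p[0],p[1],.27],speed=.25)
wshot("w_seat"); print(bot.read_clock())
print([(d["bbox"],round(d["confidence"],2)) for d in bot.search_frame("wrist","cup")])
```

```text
11.4167
[([294.3, 141.8, 53.6, 57.4], 0.83), ([226.9, 34.7, 42.1, 39.8], 0.79)]
```

View pics/w_seat.png

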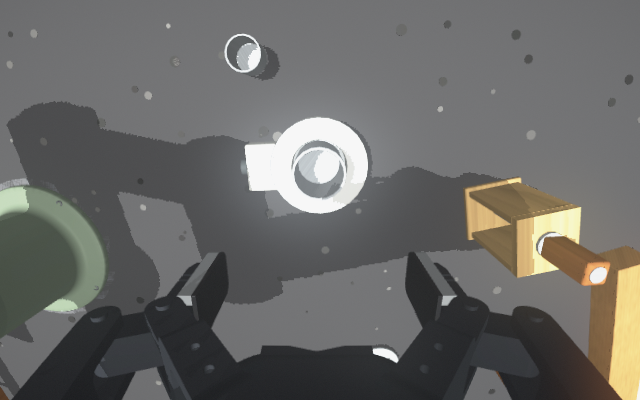

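Run:
```python
from h import *
im,E=load("w_seat")
for z in (.080,.082,.084,.086): print(z,fit(im,"wrist",E,[(.030,z),(.027,z)],(.446,.061),.008))
for z in (.038,.04,.042): print(z,fit(im,"wrist",E,[(.06,z)],(.446,.061),.006))
b=fit(im,"wrist",E,[(.030,.084),(.027,.084)],(.446,.061),.006)
c=proj("wrist",[[*b[1:],.084]],E)[0].astype(int);print(c)
overlay(im,"wrist",E,[(.03,.084),(.027,.084)],b[1:],"o_s",(c[0]-75,c[1]-75,c[0]+75,c[1]+75))
```

```text
0.08 (np.float32(311.57654), np.float64(0.446), np.float64(0.060500000000000005))
0.082 (np.float32(305.13654), np.float64(0.4455), np.float64(0.060500000000000005))
0.084 (np.float32(296.72955), np.float64(0.4455), np.float64(0.061000000000000006))
0.086 (np.float32(287.56403), np.float64(0.4475), np.float64(0.0625))
0.038 (np.float32(209.86618), np.float64(0.4455), np.float64(0.059500000000000004))
0.04 (np.float32(206.33408), np.float64(0.4455), np.float64(0.059500000000000004))
0.042 (np.float32(200.24078), np.float64(0.4455), np.float64(0.060000000000000005))
[318 174]
```

View pics/o_s.png

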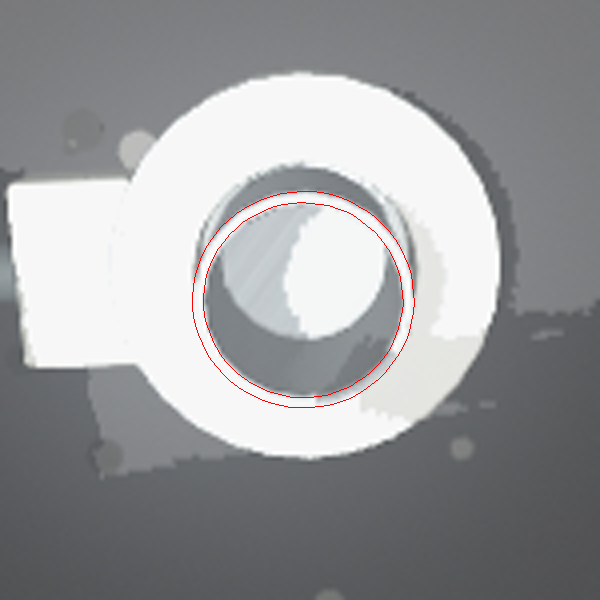

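Run:
```python
from h import *
for y in (-30,-90,60,150,-10): print(y,bot.solve_ik([.487,-.287,.22],down(np.radians(y))))
bot.move_pose([.487,-.287,.20],down(np.radians(-30)))
wshot("w_lid"); print(bot.read_clock())
print([(d["bbox"],round(d["confidence"],2)) for d in bot.search_frame("wrist","lid")])
```

```text
-30 [-0.66310369  0.36188392 -0.17034314  1.03856927  0.          1.43129141]
-90 [-0.66310369  0.36188392 -0.17034314  1.03856927  0.          2.47848896]
60 [-0.66310369  0.36188392 -0.17034314  1.03856927  0.         -0.13950492]
150 [-0.66310369  0.36188392 -0.17034314  1.03856927  0.         -1.71030125]
-10 [-0.66310369  0.36188392 -0.17034314  1.03856927  0.          1.08222556]
12.8583
[([287.5, 146.8, 60.6, 58.7], 0.82)]
```

View pics/w_lid.png

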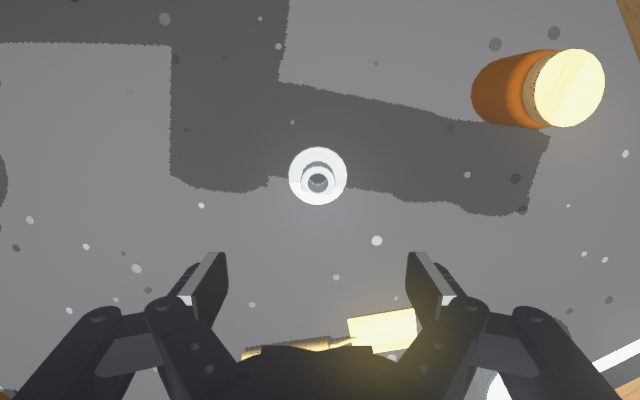

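Run:
```python
from h import *
im,E=load("w_lid")
cv=[(.033,.011),(.018,.041),(.010,.041)]
b=fit(im,"wrist",E,cv,(.487,-.287),.01,.001);b=fit(im,"wrist",E,cv,b[1:],.002);print(b)
for v in cv: print(v,fit(im,"wrist",E,[v],b[1:],.004))
c=proj("wrist",[[*b[1:],.03]],E)[0].astype(int);print(c)
overlay(im,"wrist",E,cv,b[1:],"o_l",(c[0]-60,c[1]-60,c[0]+60,c[1]+60),5)
```

```text
(np.float32(573.2876), np.float64(0.486), np.float64(-0.2895))
(0.033, 0.011) (np.float32(243.74193), np.float64(0.486), np.float64(-0.2895))
(0.018, 0.041) (np.float32(109.41369), np.float64(0.488), np.float64(-0.286))
(0.01, 0.041) (np.float32(246.60477), np.float64(0.4865), np.float64(-0.2895))
[317 180]
```

View pics/o_l.png

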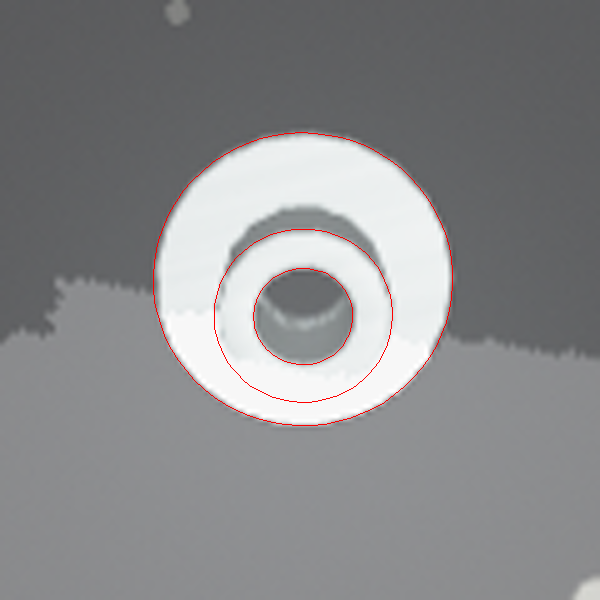

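```bash
python3 - <<'E'
from h import *
c=[.4862,-.2895]
bot.move_linear([*c,.08],speed=.25)
r=bot.move_linear([*c,.0145],speed=.1,until_force=6); print("contact",r)
f0=bot.read_ft_force()
bot.set_gripper(0.0,grasp_force=35)
print("w",bot.read_gripper_width(),bot.read_ft_force()-f0,bot.read_position())
bot.move_linear([*c,.04],speed=.06)
bot.move_linear([*c,.17],speed=.25)
print("w",bot.read_gripper_width(),bot.read_ft_force()-f0,bot.read_clock())
wshot("w_lidh")
cv2.imwrite("pics/s_lidh.png",bot.camera("side")[:,:,::-1])
im,E=load("w_lidh"); p=np.load("pics/w_lidh.npz")["p"]
for dz in (-.017,-.0145,-.012,-.01):
  cv=[(.018,p[2]+dz+.041),(.010,p[2]+dz+.041)]
  b=fit(im,"wrist",E,cv,p[:2],.006); print(dz,b[0],np.array(b[1:])-p[:2])
  b=fit(im,"wrist",E,[(.033,p[2]+dz+.011)],p[:2],.006); print("disc",b[0],np.array(b[1:])-p[:2])
E
python3 - <<'E'
import cv2
a=cv2.imread("pics/w_lidh.png")[150:400,170:470]; cv2.imwrite("pics/w_lidh2.png",cv2.resize(a,None,fx=2.4,fy=2.4))
a=cv2.imread("pics/s_lidh.png")[150:320,230:480]; cv2.imwrite("pics/s_lidh2.png",cv2.resize(a,None,fx=3,fy=3))
E
```

```text
contact False
w 0.4092901825376626 [-2.09252666  2.30558891  5.21486965] [ 0.48639188 -0.28965451  0.01513694]
w 0.4140256179795953 [-1.37399411  1.08575966 -2.12147194] 16.1083
-0.017 380.13882 [ 0.     -0.0005]
disc 139.40965 [-0.0005 -0.001 ]
-0.0145 322.87766 [0.001 0.001]
disc 131.44899 [ 0.     -0.0005]
-0.012 267.75555 [0.0015 0.0025]
disc 119.32071 [0.001 0.   ]
-0.01 227.19246 [0.002  0.0035]
disc 117.11237 [0.002  0.0005]
```

View pics/w_lidh2.png

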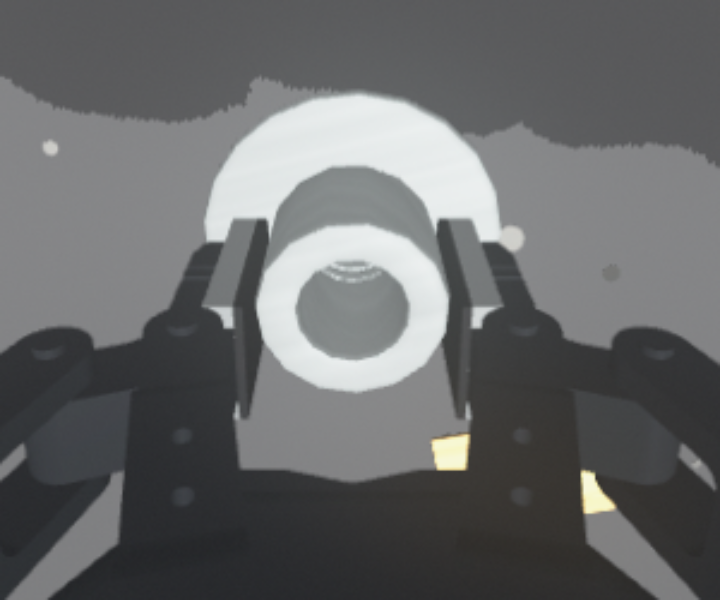

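View pics/s_lidh2.png

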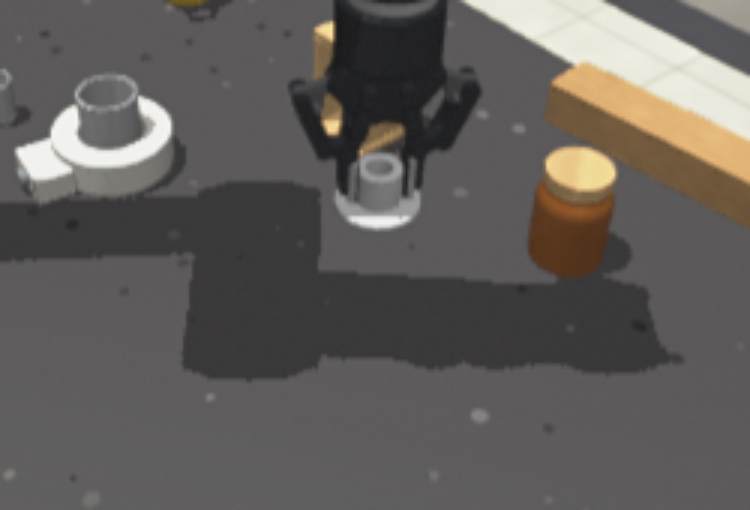

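Run:
```python
from h import *
c=[.4457,.0608]
bot.move_linear([*c,.17],speed=.3)
bot.move_linear([*c,.115],speed=.12)
bot.wait(.2); f0=bot.read_ft_force()
r1=bot.move_linear([*c,.0965],speed=.035,until_force=3); p1=bot.read_position()
r=bot.move_linear([*c,.086],speed=.010,until_force=2) if not r1 else True
print(r1,r,p1,bot.read_position(),bot.read_ft_force()-f0,bot.read_clock())
cv2.imwrite("pics/s_lidp.png",bot.camera("side")[120:250,200:340,::-1])
```

```text
False True [0.44568198 0.06081679 0.0964043 ] [0.44585133 0.06078457 0.09313803] [0.20548969 0.25987625 5.82391849] 19.55
```

```bash
python3 -c "
import cv2;a=cv2.imread('pics/s_lidp.png');cv2.imwrite('pics/s_lidp2.png',cv2.resize(a,None,fx=4.5,fy=4.5,interpolation=cv2.INTER_CUBIC))"
```

```text
(no output)
```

View pics/s_lidp2.png

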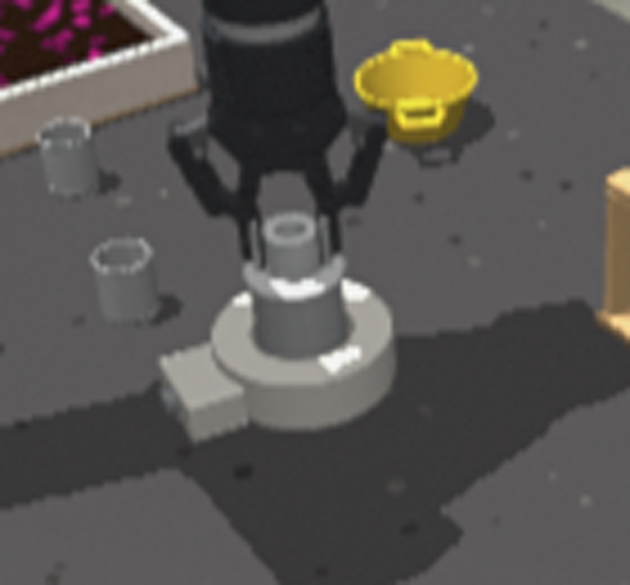

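Run:
```python
from h import *
bot.set_gripper(0.6); bot.set_gripper(1.0); p=bot.read_position()
bot.move_linear([p[0],p[1],.15],speed=.12)
bot.move_linear([p[0],p[1],.28],speed=.3)
wshot("w_ls"); print(bot.read_clock())
im,E=load("w_ls")
cv=[(.033,.089),(.018,.119),(.010,.119)]
b=fit(im,"wrist",E,cv,(.4457,.0608),.006);print(b)
for v in cv: print(v,fit(im,"wrist",E,[v],b[1:],.004))
c=proj("wrist",[[*b[1:],.1]],E)[0].astype(int);print(c)
overlay(im,"wrist",E,cv,b[1:],"o_ls",(c[0]-70,c[1]-70,c[0]+70,c[1]+70),5)
```

```text
21.6083
(np.float32(282.51447), np.float64(0.4462), np.float64(0.06080000000000001))
(0.033, 0.089) (np.float32(58.157005), np.float64(0.4462), np.float64(0.060300000000000006))
(0.018, 0.119) (np.float32(77.967354), np.float64(0.4477), np.float64(0.06380000000000001))
(0.01, 0.119) (np.float32(163.0739), np.float64(0.4462), np.float64(0.06080000000000001))
[317 174]
```

View pics/o_ls.png

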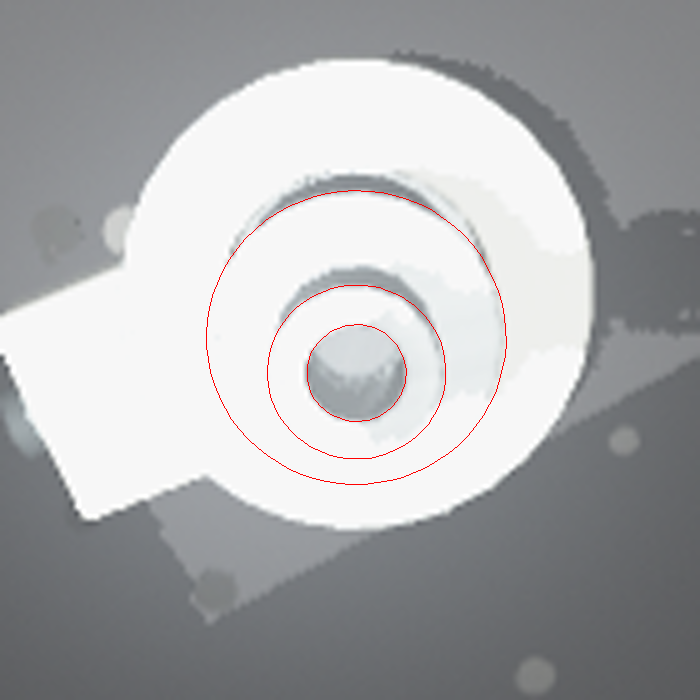

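View pics/w_ls.png

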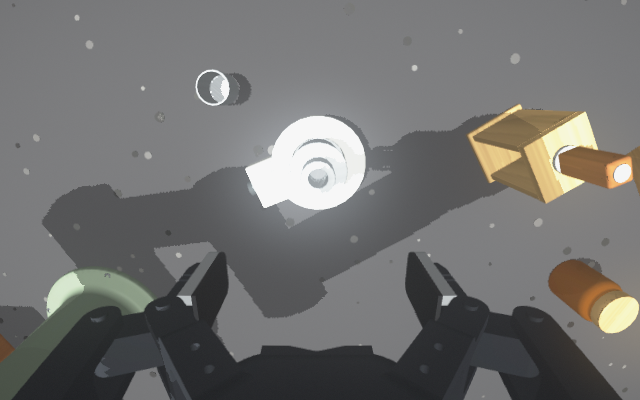

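Run:
```python
from h import *
q=bot.read_joint_positions(); print(q)
for y in (0,90,-90): print(y,bot.solve_ik([.675,-.05,.33],down(np.radians(y))),bot.solve_ik([.675,-.05,.29],down(np.radians(y))))
```

```text
[-2.88088137e-02  1.08855689e-01 -3.49259199e-01  1.11632020e+00
  2.00525758e-05  2.06558669e+00]
0 [-0.1828936   0.55013217  0.40292045  1.4235846   0.          1.38790273] [-0.1828936   0.55218228  0.30732386  1.32593791  0.          1.38790273]
90 [-0.1828936   0.55013217  0.40292045  1.4235846   0.         -0.1828936 ] [-0.1828936   0.55218228  0.30732386  1.32593791  0.         -0.1828936 ]
-90 [-0.1828936   0.55013217  0.40292045  1.4235846   0.          2.95869905] [-0.1828936   0.55218228  0.30732386  1.32593791  0.          2.95869905]
```

Run:
```python
from h import *
bot.move_pose([.675,-.05,.33],down(0))
im,E=wshot("w_pr"); print(bot.read_clock(),bot.read_position())
for t in("probe","rest"): print([(d["bbox"],round(d["confidence"],2)) for d in bot.search_frame("wrist",t)])
a=cv2.imread("pics/w_pr.png")[70:270,210:430]; cv2.imwrite("pics/w_pr2.png",cv2.resize(a,None,fx=3,fy=3,interpolation=cv2.INTER_CUBIC))
```

```text
22.675 [ 0.67405857 -0.04918687  0.32957704]
[([310.2, 157.8, 28.1, 38.2], 0.8)]
[([290.9, 124.6, 59.3, 75.0], 0.72)]
```

View pics/w_pr2.png

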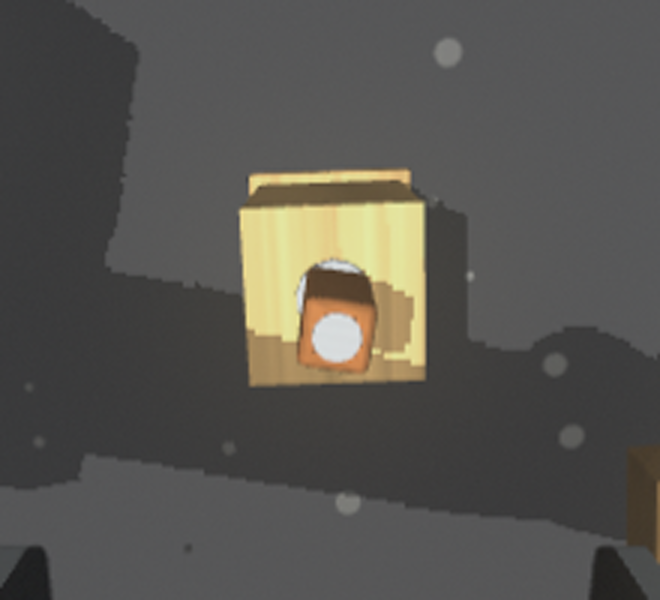

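Run:
```python
from h import *
im,E=load("w_pr"); print(bot.read_position())
g=cv2.GaussianBlur(cv2.cvtColor(im,cv2.COLOR_BGR2GRAY),(0,0),.7)
best=[]
hsv=cv2.cvtColor(im,cv2.COLOR_BGR2HSV)
sub=im[160:205,300:345]
# silhouette-mask of top face (orange bright or white dot)
m=((hsv[...,2]>150)&(hsv[...,0]<15)&(hsv[...,1]>120))|((hsv[...,1]<40)&(hsv[...,2]>180))
mm=np.zeros(m.shape,np.uint8); mm[165:200,300:345]=m[165:200,300:345]
n,l,s,_=cv2.connectedComponentsWithStats(mm); k=1+np.argmax(s[1:,4]); print(s[k])
cn=max(cv2.findContours((l==k).astype(np.uint8),cv2.RETR_EXTERNAL,cv2.CHAIN_APPROX_NONE)[0],key=len)[:,0]
P=np.array([onz("wrist",c,.183,E)[:2] for c in cn]);P1000=(P*1000).astype(np.float32)
rect=cv2.minAreaRect(P1000); print("rect",rect)
# optimise IoU of projected square with mask
from scipy.optimize import minimize
S=8;x0,y0=295,160
big=cv2.resize((l==k)[y0:y0+45,x0:x0+55].astype(np.float32),None,fx=S,fy=S,interpolation=cv2.INTER_LINEAR)>.5
def poly(v):
    c,s_=np.cos(v[2]),np.sin(v[2]);q=np.array([[1,1],[-1,1],[-1,-1],[1,-1]])*.012@np.array([[c,s_],[-s_,c]])+v[:2]
    return proj("wrist",np.c_[q,np.full(4,.183)],E)
def cost(v):
    z=np.zeros(big.shape,np.uint8); cv2.fillPoly(z,[np.round((poly(v)-[x0,y0]+.5)*S*16).astype(np.int32)],1,shift=4)
    z=z>0; return -(z&big).sum()/(z|big).sum()
b=None
for a in np.radians([-15,-10,-5,0,5,10]):
    r=minimize(cost,[*np.array(rect[0])/1000,a],method="Nelder-Mead",options=dict(initial_simplex=np.array([[*np.array(rect[0])/1000,a]]*4)+np.array([[0,0,0],[.002,0,0],[0,.002,0],[0,0,.1]])))
    if b is None or r.fun<b.fun:b=r
print(b.x,np.degrees(b.x[2]),b.fun)
cv=[(.015,.123)]
print("flange",fit(im,"wrist",E,cv,b.x[:2],.005), "dot",[ (rr,fit(im,"wrist",E,[(rr,.183)],b.x[:2],.003)) for rr in (.007,.008,.009)])
# rest top plate corners
for uv in [(239,208),(425,202),(425,380),(250,386)]: print(np.round(onz("wrist",(210+(uv[0]-1)/3,70+(uv[1]-1)/3),.118,E)[:2],4))
o=cv2.resize(im[y0:y0+45,x0:x0+55],None,fx=12,fy=12,interpolation=cv2.INTER_CUBIC)
cv2.polylines(o,[np.round((poly(b.x)-[x0,y0]+.5)*12).astype(np.int32)],True,(255,0,0),1)
cv2.polylines(o,[np.round((proj("wrist",circ(b.x,.015,.123),E)-[x0,y0]+.5)*12).astype(np.int32)],True,(255,0,0),1)
cv2.imwrite("pics/o_pr.png",o)
```

```text
[ 0.67421596 -0.04904157  0.33040188]
[309 169  26  25 482]
rect ((677.8260498046875, -48.02914810180664), (22.39776611328125, 22.36301040649414), 81.7626724243164)
[ 0.67779399 -0.04848028 -0.16638615] -9.533224192377459 -0.8019356001132532
flange (np.float32(148.60365), np.float64(0.6792939853328082), np.float64(-0.051480279789049434)) dot [(0.007, (np.float32(138.1205), np.float64(0.6777939853328082), np.float64(-0.04898027978904943))), (0.008, (np.float32(185.68102), np.float64(0.6777939853328082), np.float64(-0.04898027978904943))), (0.009, (np.float32(143.08272), np.float64(0.6782939853328082), np.float64(-0.04848027978904943)))]
[ 0.6418 -0.0146]
[ 0.7121 -0.0123]
[ 0.7143 -0.0825]
[ 0.6444 -0.0851]
```

View pics/o_pr.png

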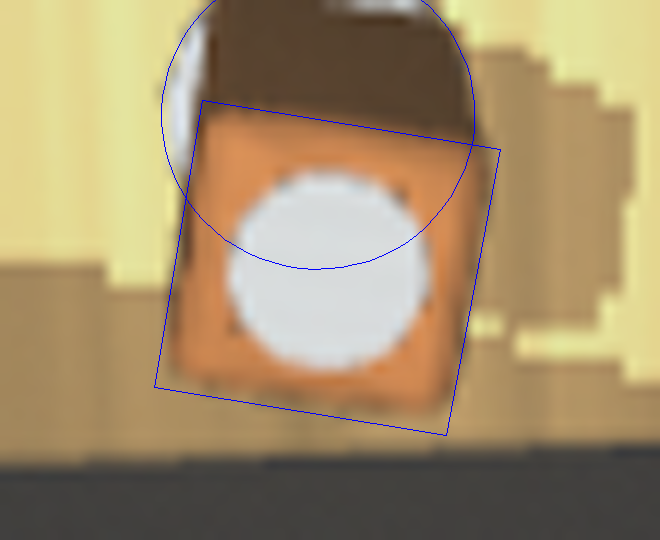

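Run:
```python
from h import *
y=np.radians(-8.5); c=[.6778,-.0487]
bot.move_linear([*c,.25],speed=.2,rotation=down(y))
bot.wait(.2); print(bot.read_position())
r=bot.move_linear([*c,.138],speed=.12,until_force=6); print("contact",r)
bot.wait(.1);f0=bot.read_ft_force()
bot.set_gripper(0.0,grasp_force=50)
print("w",bot.read_gripper_width(),bot.read_ft_force()-f0,bot.read_position(),bot.read_moment())
bot.move_linear([*c,.16],speed=.05)
print("w",bot.read_gripper_width(),bot.read_ft_force()-f0)
bot.move_linear([*c,.285],speed=.15)
bot.wait(.3)
print("w",bot.read_gripper_width(),bot.read_ft_force()-f0,bot.read_position(),bot.read_clock())
wshot("w_ph")
cv2.imwrite("pics/s_ph.png",bot.camera("side")[:,:,::-1])
a=cv2.imread("pics/w_ph.png")[80:380,170:470]; cv2.imwrite("pics/w_ph2.png",cv2.resize(a,None,fx=2,fy=2))
a=cv2.imread("pics/s_ph.png")[60:240,270:450]; cv2.imwrite("pics/s_ph2.png",cv2.resize(a,None,fx=3,fy=3))
```

```text
[ 0.67874396 -0.04881513  0.25211485]
contact False
w 0.269564072673269 [ 0.69629976 -0.85440449  0.60759567] [ 0.67791478 -0.04875182  0.13818873] [-0.01898541  0.08641647 -0.01614012]
w 0.27306671785219716 [ 0.21468063 -0.67667971 -1.64100238]
w 0.2723780837409155 [-0.16655907 -0.00742838 -0.6240411 ] [ 0.67752474 -0.04864931  0.28427185] 27.1667
```

View pics/w_ph2.png

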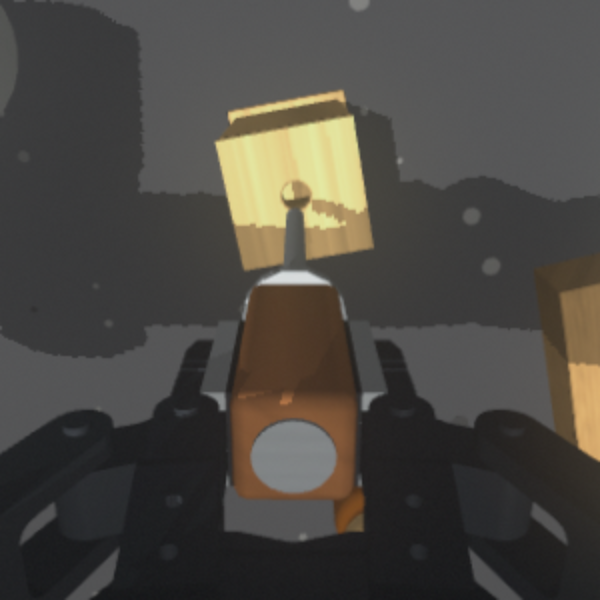

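View pics/s_ph2.png

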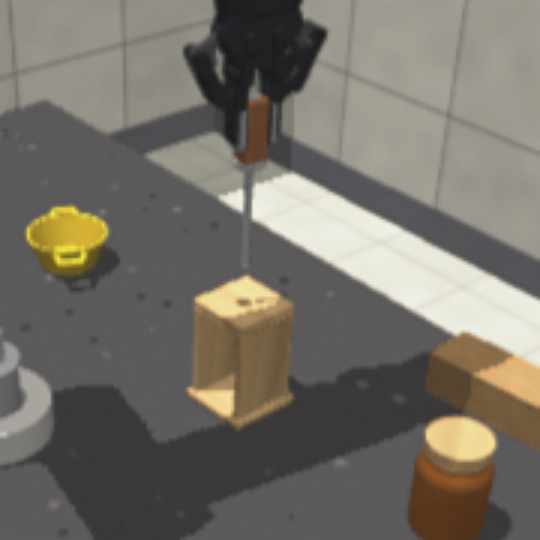

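Run:
```python
from h import *
im,E=load("w_ph"); d=np.load("pics/w_ph.npz");p=d["p"]
print(p, q2m(d["q"]).round(4).tolist())
x0,y0,x1,y1=285,155,350,235
f=9;o=cv2.resize(im[y0:y1,x0:x1],None,fx=f,fy=f,interpolation=cv2.INTER_CUBIC)
for z,r in((-.130+.004,.004),(-.10,.004),(-.02,.015),(-.015,.015)):
    q=(proj("wrist",circ(p[:2],r,p[2]+z),E)-[x0,y0]+.5)*f
    cv2.polylines(o,[np.round(q).astype(np.int32)],True,(0,0,255),1)
print(proj("wrist",[[p[0],p[1],p[2]-.126]],E))
cv2.imwrite("pics/o_ph.png",o)
```

```text
[ 0.67752474 -0.04864931  0.28427185] [[0.989, -0.0012, 0.1478], [-0.1478, 0.0002, 0.989], [-0.0012, -1.0, 0.0001]]
[[317.39309089 188.17118769]]
```

View pics/o_ph.png

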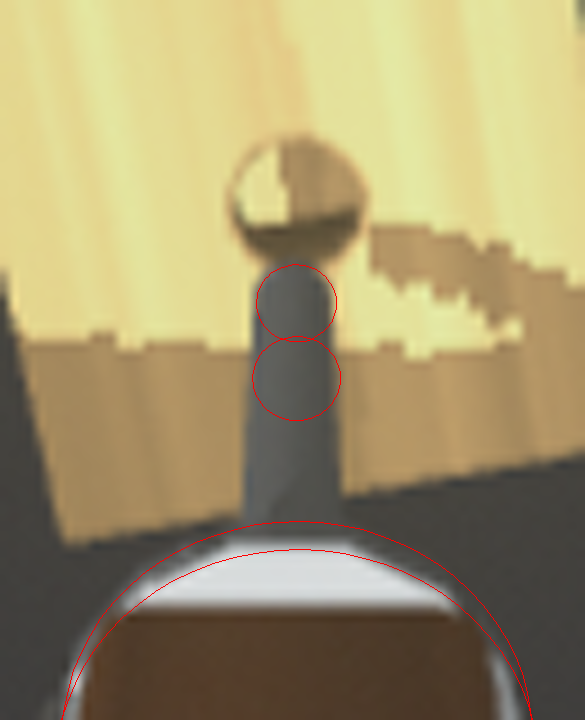

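Run:
```python
from h import *
c=[.4461,.0607]
bot.move_linear([*c,.285],speed=.25)
bot.move_linear([*c,.272],speed=.05)
bot.wait(.5)
im,E=wshot("w_hv"); d=np.load("pics/w_hv.npz");p=d["p"];print(p,bot.read_clock(),q2m(d["q"])[:,1])
im=im[:,:,::-1].copy()
cv=[(.010,.119),(.018,.119)]
b=fit(im,"wrist",E,cv,c,.006);print(b)
x0,y0,x1,y1=265,135,375,235
f=7;o=cv2.resize(im[y0:y1,x0:x1],None,fx=f,fy=f,interpolation=cv2.INTER_CUBIC)
def dr(cc,r,z,col):
    q=(proj("wrist",circ(cc,r,z),E)-[x0,y0]+.5)*f
    cv2.polylines(o,[np.round(q).astype(np.int32)],True,col,1)
dr(p,.004,p[2]-.126,(0,0,255));dr(p,.010,.119,(255,0,0));dr(p,.018,.119,(255,0,0));dr(p,.033,.089,(0,160,0))
cv2.imwrite("pics/o_hv.png",o[:600])
s=bot.camera("side")[110:230,200:340,::-1];cv2.imwrite("pics/s_hv.png",cv2.resize(s,None,fx=4.5,fy=4.5,interpolation=cv2.INTER_CUBIC))
```

```text
[0.44612039 0.06072121 0.27211307] 29.4 [ 2.24357029e-04 -2.61601517e-07 -9.99999975e-01]
(np.float32(276.7876), np.float64(0.4456), np.float64(0.060700000000000004))
```

View pics/o_hv.png

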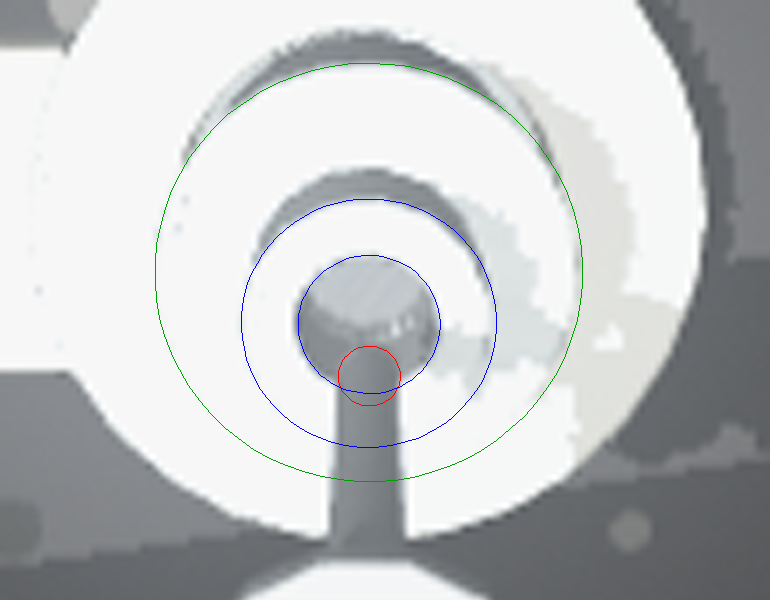

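View pics/s_hv.png

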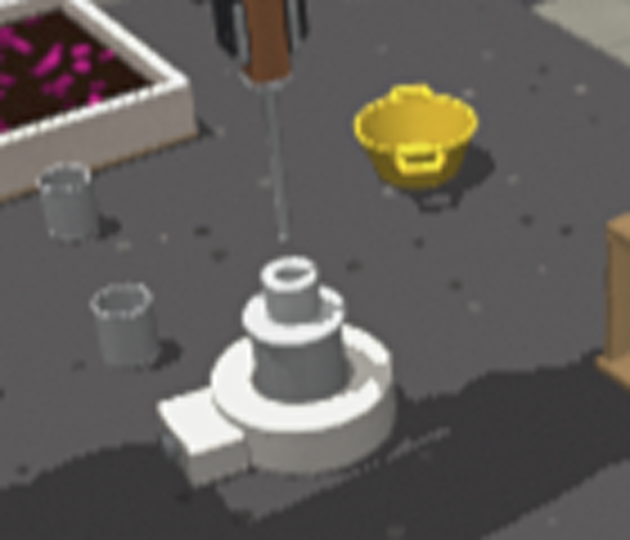

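Run:
```python
from h import *
E=ext("side"); s=cv2.imread("pics/s_hv.png"); p=[.44612,.06072,.2721]
f=4.5
a=(proj("side",[[p[0],p[1],z] for z in (p[2]-.13,p[2]-.02,p[2]+.045)],E)-[200,110]+.5)*f
print(a)
cv2.polylines(s,[np.round(a).astype(np.int32)],False,(0,0,255),1)
for r,z,c in((.01,.119,(255,0,0)),(.018,.119,(255,0,0)),(.033,.089,(0,160,0)),(.06,.04,(0,160,0))):
    q=(proj("side",circ((.446,.0607),r,z),E)-[200,110]+.5)*f
    cv2.polylines(s,[np.round(q).astype(np.int32)],True,c,1)
cv2.imwrite("pics/s_hv_o.png",s)
```

```text
[[288.23947149 241.42142875]
 [270.10189672  82.77658799]
 [258.2258923  -20.96662722]]
```

View pics/s_hv_o.png

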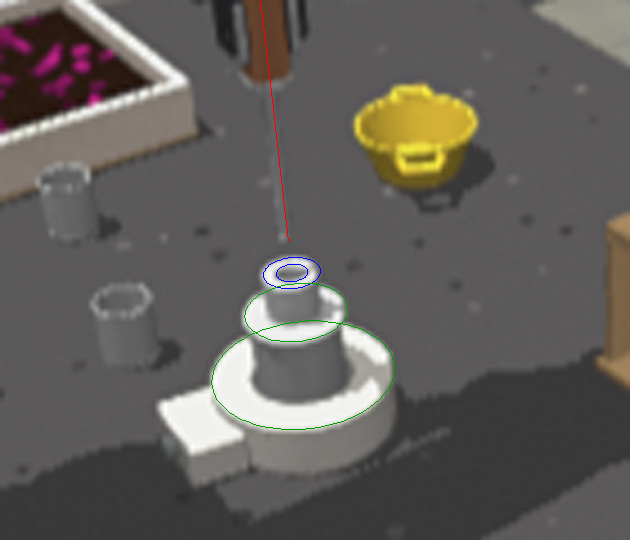

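Run:
```python
from h import *
s=cv2.imread("pics/s_hv.png"); s=cv2.resize(s,(140,120),interpolation=cv2.INTER_AREA)
o=cv2.resize(s[10:75,40:90],None,fx=12,fy=9,interpolation=cv2.INTER_NEAREST); cv2.imwrite("pics/s_z.png",o)
g=s.astype(int).sum(2)
for r in (22,26,30,34,38,42,46,50,52,53): print(r+110,g[r,54:70])
```

```text
132 [267 268 270 267 257 283 291 257 264 270 270 271 270 270 270 272]
136 [269 272 272 269 261 271 289 278 268 270 270 270 270 267 269 270]
140 [269 270 268 269 270 283 291 289 259 266 269 272 270 269 268 272]
144 [270 269 270 269 269 274 291 296 274 269 268 273 271 269 271 269]
148 [270 272 272 271 271 277 299 307 294 261 267 270 270 271 269 270]
152 [271 268 269 270 272 271 280 318 303 272 267 269 268 272 269 268]
156 [270 271 268 269 269 271 275 303 309 290 264 269 270 269 272 271]
160 [270 270 271 271 269 270 268 272 313 304 272 269 268 270 270 269]
162 [273 270 271 273 268 270 268 288 370 344 283 269 270 269 270 270]
163 [268 269 270 272 271 270 271 282 334 309 268 268 270 269 268 269]
```

View pics/s_z.png

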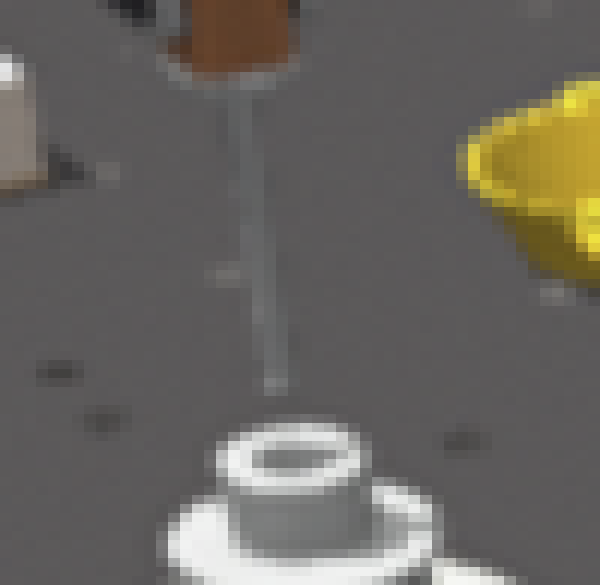

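Run:
```python
from h import *
c=[.4461,.0607]
print(bot.read_joint_positions())
bot.move_linear([*c,.272],speed=.1,rotation=down(np.radians(81.5)))
bot.wait(.5)
im,E=wshot("w_hv2"); d=np.load("pics/w_hv2.npz");p=d["p"];print(p,bot.read_clock(),q2m(d["q"])[:,1])
im=im[:,:,::-1].copy()
b=fit(im,"wrist",E,[(.010,.119),(.018,.119)],c,.006);print(b)
x0,y0,x1,y1=265,135,375,235
f=7;o=cv2.resize(im[y0:y1,x0:x1],None,fx=f,fy=f,interpolation=cv2.INTER_CUBIC)
def dr(cc,r,z,col):
    q=(proj("wrist",circ(cc,r,z),E)-[x0,y0]+.5)*f
    cv2.polylines(o,[np.round(q).astype(np.int32)],True,col,1)
dr(p,.004,p[2]-.126,(0,0,255));dr(p,.010,.119,(255,0,0));dr(p,.018,.119,(255,0,0))
cv2.imwrite("pics/o_hv2.png",o[:600])
```

```text
[-2.89263892e-02  1.13216285e-01 -3.61352392e-01  1.09614431e+00
 -2.10699645e-05  1.69017169e+00]
[0.44608548 0.06068754 0.27200029] 31.7167 [-7.57473269e-06 -3.20753186e-06 -1.00000000e+00]
(np.float32(244.31955), np.float64(0.4456), np.float64(0.060700000000000004))
```

View pics/o_hv2.png

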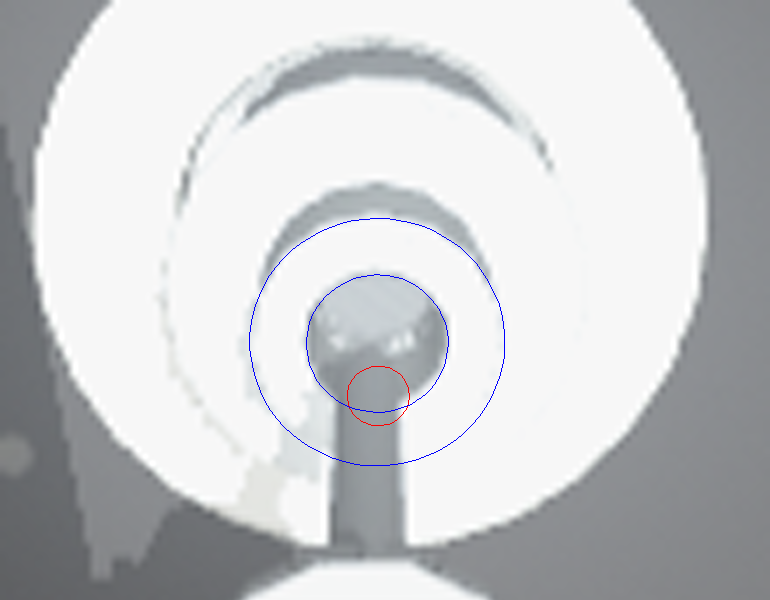

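Run:
```python
from h import *
np.set_printoptions(precision=4,suppress=True)
print(bot.calibration("wrist"))
for n in ("w_ph","w_hv","w_hv2"):
    d=np.load(f"pics/{n}.npz");p=d["p"];m=q2m(d["q"]);print(d["q"],m.tolist()); im,E=load(n)
    print(proj("wrist",[[p[0],p[1],p[2]-.126]],E), proj("wrist",[p-[0,0,.126]],E), E@[*(p-[0,0,.126]),1])
```

```text
{'mtx': array([[308.2869,   0.    , 316.419 ],
       [  0.    , 308.2869, 198.1146],
       [  0.    ,   0.    ,   1.    ]]), 'k1': -0.05680565627201845, 'hand_eye': array([[ 1.    ,  0.0005, -0.001 , -0.0016],
       [ 0.0011, -0.2928,  0.9562, -0.1422],
       [ 0.0002, -0.9562, -0.2928,  0.0754],
       [ 0.    ,  0.    ,  0.    ,  1.    ]])}
[ 0.7052 -0.7051  0.0528 -0.052 ] [[0.9890134260397672, -0.0011977051491833118, 0.14782086664425195], [-0.1478206912562337, 0.0002341485893325168, 0.9890141497526551], [-0.0012191593871725692, -0.9999992553381295, 5.4530495464721884e-05]]
[[318.6496 191.022 ]] [[318.6496 191.022 ]] [ 0.002  -0.0064  0.2786  1.    ]
[ 0.7052 -0.7052  0.0523 -0.0525] [[0.9890237382907452, 0.0002243570293049696, 0.14775653881071826], [-0.14775654247140768, -2.616015171708064e-07, 0.9890237631911717], [0.0002219330867562902, -0.9999999748319272, 3.289148881885362e-05]]
[[318.4487 191.0189]] [[318.4487 191.0189]] [ 0.0018 -0.0064  0.2786  1.    ]
[ 0.5357 -0.5357 -0.4616  0.4616] [[0.14783126875106398, -7.5747326878095045e-06, -0.98901259644257], [0.9890125964622638, -3.2075318647240003e-06, 0.14783126877857372], [-4.292071761613503e-06, -0.9999999999661675, 7.017332537884169e-06]]
[[318.4802 191.0155]] [[318.4802 191.0155]] [ 0.0019 -0.0064  0.2786  1.    ]
```

Run:
```python
from h import *
c=[.4462,.0620]
bot.move_linear([*c,.254],speed=.04)
bot.wait(.4)
def shot(n):
    im,E=wshot(n); print(np.load(f"pics/{n}.npz")["p"],bot.read_clock())
    a=im[145:235,270:370,::-1]; a=np.clip((a.astype(float)/255)**1.6*255,0,255).astype(np.uint8)
    cv2.imwrite(f"pics/{n}z.png",cv2.resize(a,None,fx=7,fy=6.6,interpolation=cv2.INTER_CUBIC)[:590])
shot("n1")
bot.move_linear([*c,.254],speed=.1,rotation=down(np.radians(-8.5)))
bot.wait(.4); shot("n2")
s=bot.camera("side")[:,:,::-1]; cv2.imwrite("pics/s_n.png",s)
```

```text
[0.44626087 0.06199599 0.25412023] 32.7667
[0.44618585 0.06198596 0.25398948] 34.9333
```

View pics/n1z.png

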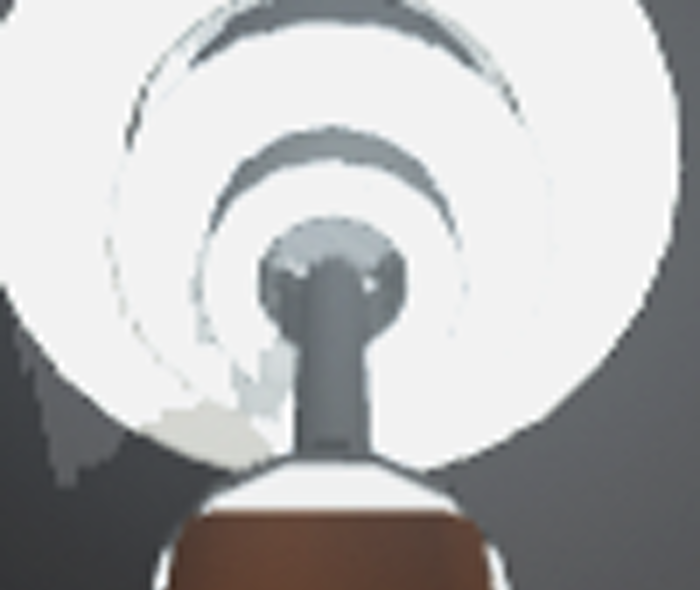

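View pics/n2z.png

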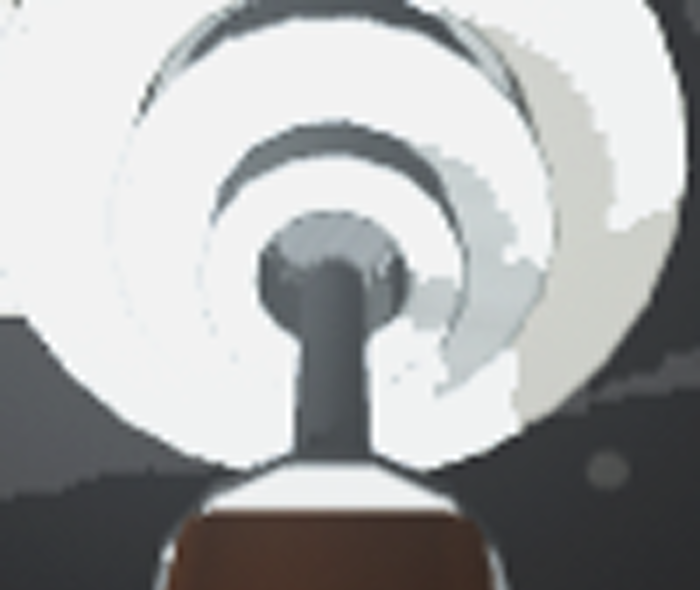

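Run:
```python
from h import *
c=[.4461,.0612]
bot.move_linear([*c,.254],speed=.01)
bot.wait(.3)
im,E=wshot("n3"); print(np.load("pics/n3.npz")["p"],bot.read_clock())
a=im[145:235,270:370,::-1]; a=np.clip((a.astype(float)/255)**1.6*255,0,255).astype(np.uint8)
cv2.imwrite("pics/n3z.png",cv2.resize(a,None,fx=7,fy=6.6,interpolation=cv2.INTER_CUBIC)[:590])
s=bot.camera("side")[:,:,::-1]; cv2.imwrite("pics/s_n3.png",s)
cv2.imwrite("pics/s_n3z.png",cv2.resize(s[130:200,235:300],None,fx=9,fy=8,interpolation=cv2.INTER_CUBIC))
```

```text
[0.44608387 0.06122437 0.2540063 ] 35.5833
```

View pics/n3z.png

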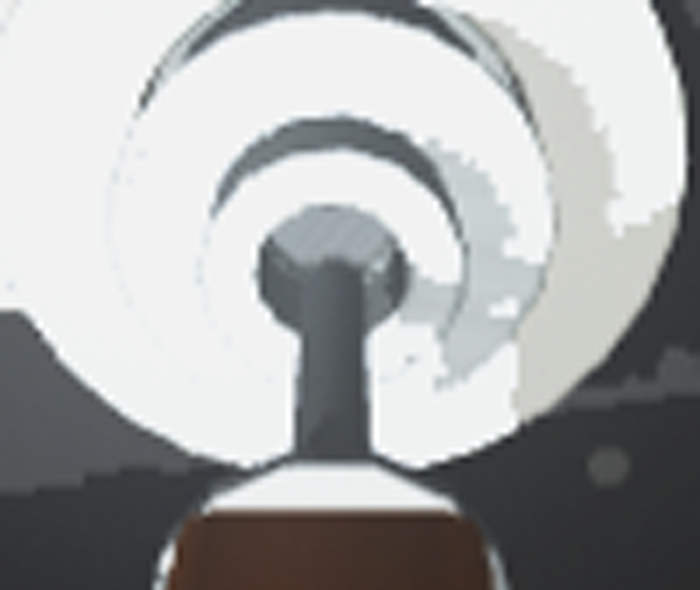

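View pics/s_n3z.png

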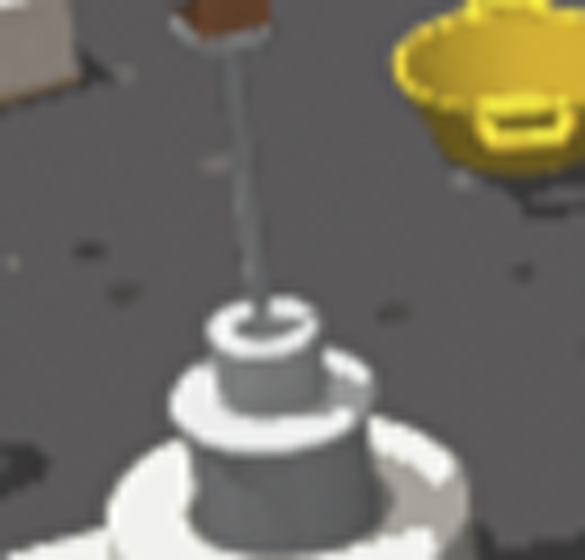

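Run:
```python
from h import *
c=[.4461,.0612]
f0=bot.read_ft_force();m0=bot.read_moment()
r=bot.move_linear([*c,.220],speed=.03,until_force=3);print(r,bot.read_position(),bot.read_ft_force()-f0)
if not r:
    r=bot.move_linear([*c,.180],speed=.03,until_force=3)
bot.wait(.4)
print(r,bot.read_position(),bot.read_ft_force()-f0,bot.read_moment()-m0,bot.read_clock(),bot.read_gripper_width())
im,E=wshot("n4")
a=im[130:260,240:400,::-1]; a=np.clip((a.astype(float)/255)**1.5*255,0,255).astype(np.uint8)
cv2.imwrite("pics/n4z.png",cv2.resize(a,None,fx=4.5,fy=4.5,interpolation=cv2.INTER_CUBIC))
s=bot.camera("side")[:,:,::-1]; cv2.imwrite("pics/s_n4.png",s)
cv2.imwrite("pics/s_n4z.png",cv2.resize(s[130:220,225:315],None,fx=6.5,fy=6.5,interpolation=cv2.INTER_CUBIC))
```

```text
False [0.44627378 0.06119986 0.22020796] [0.86877706 0.82934018 0.38432442]
False [0.44613543 0.06121251 0.18004133] [0.92377056 0.12322771 0.29366006] [-0.02776223 -0.08087737  0.00494238] 38.8 0.27191159022293604
```

View pics/n4z.png

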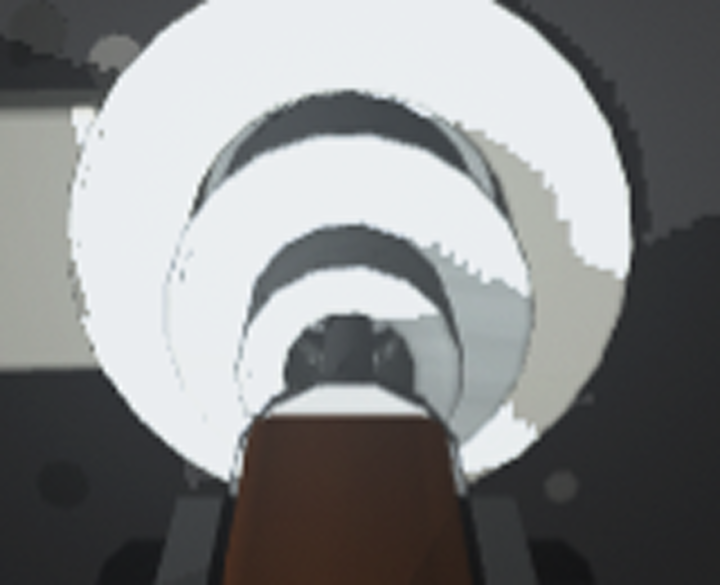

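View pics/s_n4z.png

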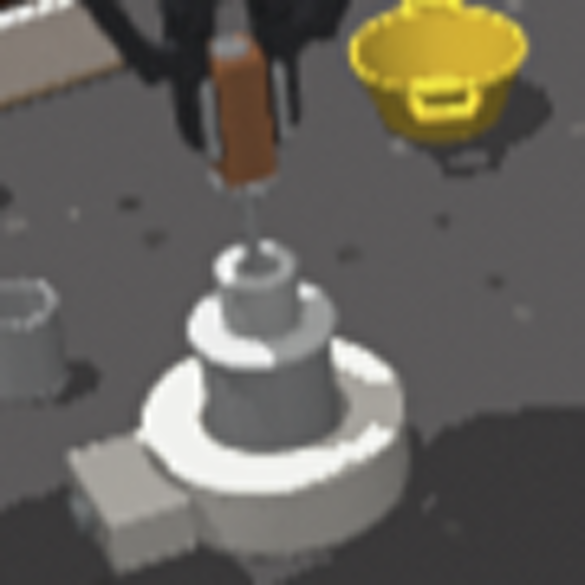

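Run:
```python
from h import *
bot.wait(.3); print(bot.read_ft_force(),np.abs(bot.read_joint_vel()).max(),bot.read_position(),bot.read_clock())
print(bot.close_job())
```

```text
[ 0.72315005  0.06478322 -0.65724472] 0.0015618972504932685 [0.44606929 0.06118758 0.17997847] 39.2
the job is handed in; nothing more can be done
None
```

The job is done as asked and handed in at 39 s. The 60 mm cup is seated in the warmer's pocket and the lid lies flat on its rim. The probe is still held in the gripper, with its stem through the guide hole and its tip about 50 mm above the table, about halfway down inside the cup. The tip height comes from the arm's position and the grasp height, since the tip is out of sight. I did not touch the bowl, jar or spatula.

**Cup and lid:** Each was lowered slowly onto contact, at about 5 to 6 N, and stopped within about 1 mm of the expected height. The pictures show both centred.

**Stem in the hole:** In the last wrist picture the stem is centred sideways to within about 0.3 mm. The side picture shows it centred to about 1 mm. During the lowering the 3 N force guard did not trip, and the largest force change I read was about 1.3 N.

**What disagreed:**
- The wrist calibration changed slightly between scripts, which moved the predicted tip position by about 3 mm.
- Rotating the gripper 90° above the lid showed the probe leaning about 1 to 2 mm at the tip. It also showed the hole about 1.4 mm from my first estimate.
- The side picture at first disagreed with this by about 2 mm. I re-centred by comparing the tip directly with the hole in the picture before lowering, and after that both cameras agreed.
- Centring along the wrist camera's viewing direction is less certain than sideways, about 1 mm. The clearance there is 6 mm.

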